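Hang the holder plate level on the unit's pin

ROBOT

A 6-joint arm with a two-finger parallel gripper is mounted at the origin on the work surface. World frame = base frame: x ahead of the robot, y to its left, z up, the work surface at z = 0. Lengths are in m, angles in rad, forces in N, time in s.
With the tool pointing down it reaches from about 0.35 to 1 m from the base axis. Payload 7.1 kg.
Tool frame: the origin (TCP) lies between the finger pads; the fingertips stand robot.tcp_to_tips ahead of it and the grasp point (between the pads) lies 5 mm behind it (robot.tcp_to_tips is the distance from the TCP to the fingertips, in m); z points along the fingers, y is the direction in which the jaws open and shut (so a half turn about z gives the same grasp; the last joint's range is limited). The gripper opens to 85 mm and grips with 20 to 120 N. Pads are 22 mm wide; open, the fingers measure 114 mm over their backs; the gripper's body (76 mm by 85 mm) begins 54 mm behind the grasp point. The pads swing forward as they close: fully open they stand 13 mm farther back than shut.
Start: joints at [1.087, 0.423, 1.63, -0, 1.089, -0.019], TCP at [0.28, 0.559, 0.245] pointing down, gripper open.
Joint ranges: [-3, 3], [-0.9, 2.11], [0.09, 2.58], [-1.31, 4.45], [0.11, 2.69], [-2.54, 2.54]. Speed limits (rad/s): [2.39, 2.39, 3.01, 3.14, 3.14, 3.14].

INTERFACE

Orientations are given as a unit quaternion [w, x, y, z].
In Python, from rig import monitor, eyes, job, robot gives the robot as it stands. The module is installed in compiled form; this text tells all that it offers.
- The arm moves only by the tool play_rows, never from a script. Its argument "commands" is one flat list of numbers, 5 for each row, row after row: the shift along the tool's x, y, z in cm, then the turn about the tool's z in degrees, then the finger opening in cm, from 0 to 8.54. A call has 1 to 8 rows; each row shifts and turns the commanded pose from where the row before left it, along the tool's axes as they then stand; what a row does not reach is not made up. A row lasts 1/10 s, in which the tool goes at most 50 mm and 8.59 degrees, less where a joint would pass 70% of its speed; a pose out of reach is approached as far as the arm can. A call is refused whole if a number of a shift passes 5 or a number of a turn 8.59, either way. A call with a gripper value outside its range is refused whole. The fingers move at their own pace and stop on an object; "squeeze" is the grip in N (left out, the last holds). Time passes only in rows, so rows that do not move let the fingers close. It gives the time, the measured TCP pose, the force and the opening at its end, in the units of the state.
- monitor.get_state(): the state, without advancing time (a new reading comes with each control period).
- eyes.read_camera(name): name is "side" or "top" or "wrist"; returns (picture, depth): 480x640x3 uint8, blue, green, red; 480x640 float32, m along the optical axis (not along the pixel's ray), 0 where there is no reading.
- eyes.camera_model(name): a dict with "K" (3x3 intrinsics, pixels), "T" (4x4, takes a point from camera to world coordinates). Camera axes: x right, y up, looking along -z (the intrinsics and any distortion apply to the point x, -y, -z); pixel columns grow to the right and rows downward; lengths in m; the calibration is good to about 2 mm. A picture is of the moment at which its call begins: read the wrist's pose just before it. camera_model takes no time and is no camera call; for the wrist camera it gives the pose at the moment of the call.
- job.job_done(): hands the job in, once; it reports no verdict.
The state is a dict: "t": time; "joint_pos": joint angles; "qd": joint speeds; "joint_efforts": joint torques, N m; "eef_pos": TCP position; "tool_rot": TCP orientation; "wrist_force": force on the tool from outside, world axes, zero at the start; "ft_torque": the same for the moment, N m; "width": finger opening in m.
Only numpy, scipy, OpenCV 4.12 (cv2) and the standard library are available. Lean on these libraries where they do the work, as an engineer would, in place of code of your own. Each camera call takes 0.05 s, during which the arm holds its last target. There are 200 camera calls.

TASK

Lift the L-shaped holder plate out of its rack by its grip tab and hang it on the pin of the stand by the one hole that lets it hang level, slid back to the pin's collar and pressed home against it for a moment (about 10 to 15 N), then let go. The pin's height and the collar are set by hand and not exactly known, so feel for them gently, never pushing the plate hard (over about 25 N) against the stand. Do not touch the plate's flip-over weight, which lies to one side or the other, and leave the things around undisturbed.

Things in the scene. Friction and masses are not known exactly. Their poses are not given: they have to be found in the camera images.
- plate: The L-shaped holder plate: aluminium, 8 mm thick, standing on edge in the rack. Frame: z up, x along the plate (towards the foot of the L), y through the thickness; origin at mid-thickness on the line of its five holes. Upright leg 104 mm wide (x -52 to 52), z +15 to -110 mm; the foot, 28 mm high (z -110 to -82), goes on to x +112. Either face may be turned to the stand.
- plate_bare (a point): Centre of mass of the plate alone (0.35 kg), without its flip-over weight: x +9, z -48 mm of the plate. A part hangs with the common centre of mass of plate and weight under the pin.
- tab (a point): Middle of the grip tab, where to pinch the plate: grey plastic block, 32 mm wide (plate x), 12 mm thick (plate y), from z +15 to +60 mm of the plate; this point is at x +10, z +44 mm.
- hole0 (a point): Centre of hole 0 (10 mm wide) of the plate, at x = -20 mm of the plate.
- hole1 (a point): Centre of hole 1 (10 mm wide) of the plate, at x = -5 mm of the plate.
- hole2 (a point): Centre of hole 2 (10 mm wide) of the plate, at x = 10 mm of the plate.
- hole3 (a point): Centre of hole 3 (10 mm wide) of the plate, at x = 25 mm of the plate.
- hole4 (a point): Centre of hole 4 (10 mm wide) of the plate, at x = 40 mm of the plate.
- flip (a joint): Swing angle (rad) of the dark steel flip-over weight on the plate: a 26 x 30 x 24 mm block (0.25 kg) whose centre is 38 mm from its pivot at plate x +10, z -60 mm. 0 would be straight up, + leans to the plate's +x. It always lies by gravity on a stop: at +1.25 (block centre then at plate x +46) or at -1.25 (plate x -26), which differs each time. Leave it on its side.
- rack: Fixed grey and white parking rack. Origin on the table below the plate's; axes as the plate's. Two slotted uprights (20 mm long, at rack x -41 and +101 mm) hold the lower edge of the plate: slot floors 30 mm and slot tops 70 mm above the table, slots 9.5 mm wide. Lift the plate straight up by more than 40 mm to clear it.
- stand: Fixed stand with the hanging pin: foot 130 x 110 x 12 mm, square aluminium column 30 mm wide and 220 mm high. Origin on the table under the column's axis; the pin points along its -x, level. The pin is carried by a white clamp block (44 x 46 x 30 mm, held by friction, about 80 N would slide it) on the column.
- pin_mark (a point): Mark on the pin's axis (in plan), axes as the stand's; the 7 mm pin runs 34 mm from here along -x to its rounded tip. NOT EXACT: the mark is 190 mm up, but the clamp is set by hand, so the pin lies up to 13 mm above or below it; and the front face of the steel collar on the pin (18 mm across, the stop, tight: 80 N) lies up to 5 mm before or behind it. 23 mm are free behind the collar.
- spray: White spray bottle, 64 mm across, 170 mm tall, loose bystander, origin under its middle.
- cup: Clear plastic cup, 68 mm across, 85 mm tall, loose bystander, origin under its middle.
- jar: Small amber glass jar with a white lid, 56 mm across, 60 mm tall, loose bystander, origin under its middle.
- burblock: Round white block with small upright steel burs, 68 mm across, 34 mm tall, loose bystander, origin under its middle.
Not all that is in view belongs to the job. What is shaped like the rack but blue or purple is not meant.

How it is judged:
By the outcome, as a careful person would: the job done as asked, in the order asked, and still so for the second after the job is handed in, with the robot touching nothing.
It also fails if it takes over 72 s, if anything falls off the work surface, if the arm or the gripper's body presses on something with over 40 N, if the wrist force passes 120 N, or if a joint passes its speed limit or range.

## Working session

There is one attempt and no reset: what is moved stays moved. The work goes in short steps, Python scripts to look and compute and a tool call to move; the robot and the scene stay as the last step left them, time stands still between calls to the robot, and variables do not carry over. Pictures are saved under pics/ and viewed, about 8 in all and at most 12, crops included, and the job is handed in when it is done.

Besides the shell and the picture viewer there is one more tool, called after ">>>" as name(argument=value, ...) on one line, values as JSON. play_rows: Moves the arm, as the interface text tells. Its arguments: {"type":"object","properties":{"commands":{"type":"array","items":{"type":"number"}},"squeeze":{"type":"number"}},"required":["commands"]}

```bash
mkdir -p pics; cat > h.py <<'E'
import numpy as np, cv2
from rig import monitor, eyes, job, robot
def shot(n):
    m=eyes.camera_model(n); im,d=eyes.read_camera(n); return im.copy(),d.copy(),np.array(m['K']),np.array(m['T'])
def pts(d,K,T):
    v,u=np.mgrid[:480,:640]
    p=np.stack([(u-K[0,2])/K[0,0]*d,-(v-K[1,2])/K[1,1]*d,-d],-1)
    return p@T[:3,:3].T+T[:3,3]
def ray(u,v,K,T,z):
    r=T[:3,:3]@np.array([(u-K[0,2])/K[0,0],-(v-K[1,2])/K[1,1],-1]); return T[:3,3]+r*(z-T[2,3])/r[2]
E
python3 - <<'E'
from h import *
print(monitor.get_state(), robot.tcp_to_tips)
for n in('top','side','wrist'):
    im,d,K,T=shot(n); cv2.imwrite(f'pics/{n}0.png',im); np.savez(f'{n}0.npz',im=im,d=d,K=K,T=T); print(n,K.round(1).tolist(),T.round(3).tolist())
E
```

```text
{'t': 0.0, 'joint_pos': array([ 1.08700385e+00,  4.23860145e-01,  1.63072684e+00,  2.57178923e-05,
        1.08862436e+00, -1.89760917e-02]), 'qd': array([-1.06883646e-03, -5.91180584e-04,  3.03556168e-04, -7.55484987e-05,
       -2.36321491e-04, -7.93424332e-04]), 'joint_efforts': array([-6.31291141e-05, -5.57387853e+01, -2.81741023e+01,  1.54872987e-04,
        7.21846445e-03,  2.01497204e-05]), 'eef_pos': array([0.27986157, 0.55822026, 0.24451916]), 'tool_rot': array([-2.12351284e-04,  2.30327370e-01,  9.73112865e-01, -7.81076330e-04]), 'wrist_force': array([-0.97598877, -0.58451671,  0.80914825]), 'ft_torque': array([-0.00465754,  0.02737119, -0.0090218 ]), 'width': 0.08550428693544004} 0.014
top [[589.4, 0.0, 323.4], [0.0, 589.4, 231.6], [0.0, 0.0, 1.0]] [[-0.014, 0.998, -0.062, 0.447], [-1.0, -0.015, -0.012, -0.014], [-0.013, 0.062, 0.998, 1.379], [0.0, 0.0, 0.0, 1.0]]
side [[508.6, 0.0, 325.9], [0.0, 508.6, 237.5], [0.0, 0.0, 1.0]] [[0.915, 0.308, -0.261, 0.196], [-0.403, 0.716, -0.57, -0.713], [0.011, 0.626, 0.78, 1.081], [0.0, 0.0, 0.0, 1.0]]
wrist [[417.5, 0.0, 317.7], [0.0, 417.5, 239.9], [0.0, 0.0, 1.0]] [[0.448, -0.857, -0.253, 0.215], [0.894, 0.429, 0.128, 0.589], [-0.001, -0.284, 0.959, 0.373], [0.0, 0.0, 0.0, 1.0]]
```

View pics/top0.png

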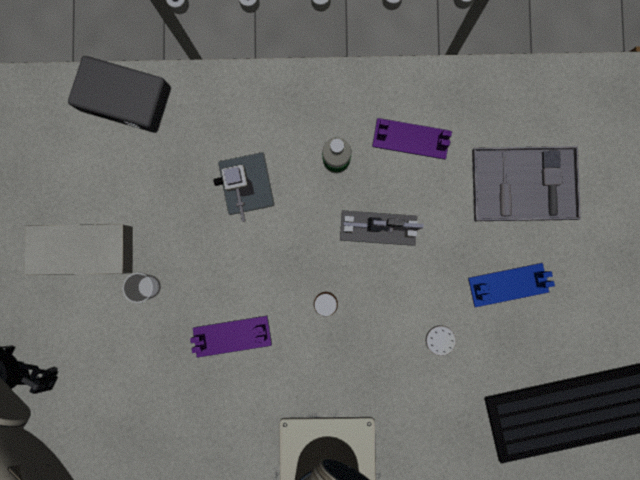

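View pics/side0.png

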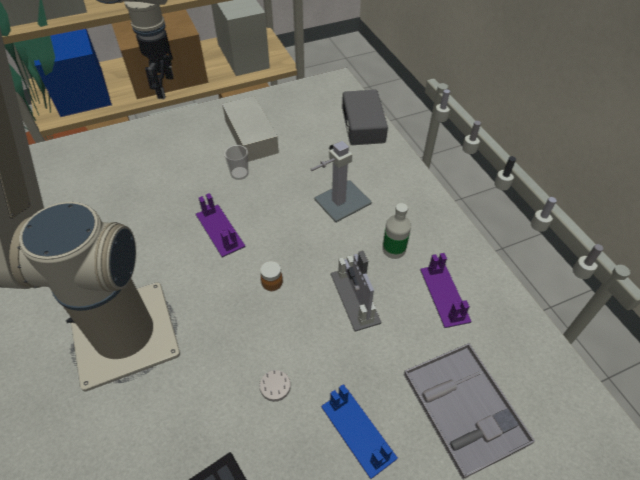

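The top view shows the grey rack with the plate at (380,228). Lookalikes are purple at (412,138) and (231,336) and blue at (510,285), all empty and not meant. The stand is at (240,185), its pin pointing image-down to about (242,218). I'll check both in a close crop.

```bash
python3 - <<'E'
from h import *
t=np.load('top0.npz'); s=np.load('side0.npz')
a=cv2.resize(t['im'][195:260,330:430],None,fx=4,fy=4,interpolation=2); b=cv2.resize(t['im'][145:235,205:280],None,fx=4,fy=4,interpolation=2)
c=cv2.resize(s['im'][245:335,320:395],None,fx=4,fy=4,interpolation=2)
o=np.zeros((600,800,3),np.uint8)
o[:260,:400]=a; o[:360,400:700]=b
c=c[:340]; o[260:600,:300]=c
o[360:600,400:720]=cv2.resize(s['im'][135:195,300:380],None,fx=4,fy=4)
cv2.imwrite('pics/crop1.png',cv2.convertScaleAbs(o,alpha=1.5))
P=pts(t['d'],t['K'],t['T'])
for nm,(u0,u1,v0,v1),zs in [('rack',(335,430,200,255),[(.004,.02),(.06,.085),(.1,.14),(.14,.18),(.18,.25)]),('stand',(205,280,145,235),[(.005,.02),(.15,.21),(.21,.26)]),('spray',(315,360,130,178),[(.1,.2)]),('jar',(305,345,285,325),[(.04,.08)])]:
    q=P[v0:v1,u0:u1].reshape(-1,3)
    for lo,hi in zs:
        w=q[(q[:,2]>lo)&(q[:,2]<hi)]
        if len(w)>5:
            r=cv2.minAreaRect((w[:,:2]*1000).astype(np.float32)); print(nm,lo,hi,len(w),w.mean(0).round(4),r, w[:,2].max().round(3))
E
```

```text
rack 0.004 0.02 1652 [ 0.5371 -0.124   0.0083] ((541.53076171875, -134.70289611816406), (219.86932373046875, 126.54859924316406), 89.13790130615234) 0.019
rack 0.06 0.085 235 [ 0.5393 -0.1138  0.0697] ((540.522216796875, -125.00546264648438), (161.6625213623047, 33.961666107177734), 85.13510131835938) 0.085
rack 0.1 0.14 164 [ 0.5377 -0.1282  0.1119] ((536.0963134765625, -151.99708557128906), (108.84217071533203, 29.553739547729492), 82.48641204833984) 0.139
rack 0.14 0.18 164 [ 0.5367 -0.1565  0.1564] ((536.7794799804688, -154.929931640625), (104.04342651367188, 10.15176773071289), 85.07563018798828) 0.18
rack 0.18 0.25 111 [ 0.5381 -0.1445  0.1986] ((538.5866088867188, -144.76409912109375), (30.99678611755371, 12.1782808303833), 85.1974105834961) 0.205
stand 0.005 0.02 1975 [0.6456 0.1761 0.0116] ((634.988525390625, 192.53872680664062), (174.4314727783203, 210.64271545410156), 89.3439712524414) 0.02
stand 0.15 0.21 522 [0.6158 0.1788 0.1933] ((599.1270141601562, 183.20870971679688), (114.10163879394531, 66.71630859375), 11.335371971130371) 0.21
stand 0.21 0.26 241 [0.6343 0.1793 0.2199] ((634.9381103515625, 179.9709930419922), (30.754335403442383, 30.338764190673828), 8.888314247131348) 0.226
spray 0.1 0.2 653 [ 0.6961 -0.0292  0.1309] ((701.8177490234375, -28.70046043395996), (61.29717254638672, 62.806827545166016), 89.03864288330078) 0.179
jar 0.04 0.08 393 [ 3.67e-01 -2.00e-04  6.06e-02] ((367.2641906738281, -0.4365825653076172), (47.118045806884766, 47.956111907958984), 88.73182678222656) 0.068
```

View pics/crop1.png

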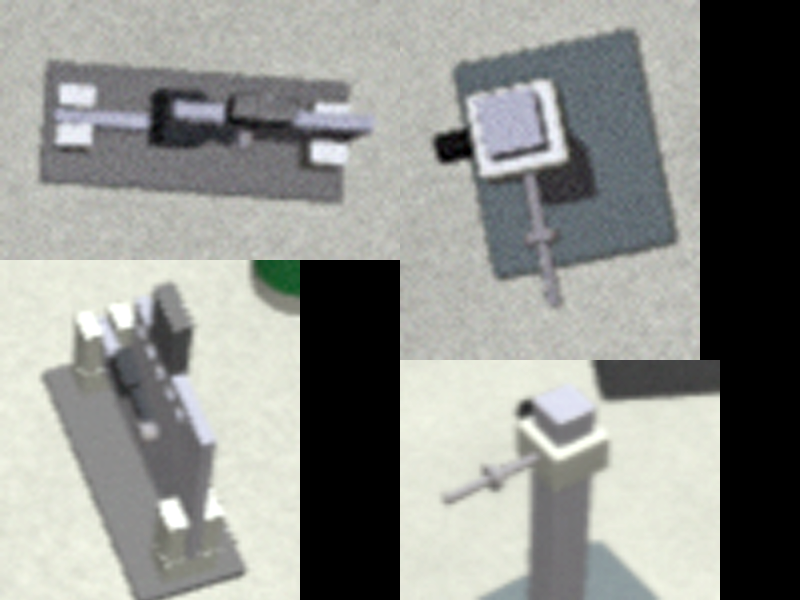

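```bash
cat >> h.py <<'E'
def go(x,y,z,yaw,n=None,w=8.5,dt=1.0):
    """rows (tool axes, cm/deg) from the present pose to TCP x,y,z, tool-y yaw deg"""
    s=monitor.get_state(); q=s['tool_rot']; cy=np.degrees(np.arctan2(2*(q[1]*q[2]+q[0]*q[3])*1, 1-2*(q[1]**2+q[3]**2)))  # placeholder, refined below
    from scipy.spatial.transform import Rotation as R
    M=R.from_quat([q[1],q[2],q[3],q[0]]).as_matrix(); cy=np.degrees(np.arctan2(M[1,1],M[0,1]))
    D=np.array([x,y,z])-s['eef_pos']; tr=-(yaw-cy)
    print('now',s['eef_pos'].round(4),'yaw',round(cy,2),'tilt',M[:,2].round(4),'F',s['wrist_force'].round(1),'w',s['width'].round(4),'t',round(s['t'],2))
    a=np.radians(yaw); X=np.array([-np.sin(a),np.cos(a),0]); Y=np.array([np.cos(a),np.sin(a),0]) # tool axes after turning, pointing down
    a0=np.radians(cy); X0=np.array([-np.sin(a0),np.cos(a0),0]); Y0=np.array([np.cos(a0),np.sin(a0),0])
    X0=M[:,0];Y0=M[:,1]
    sg=np.sign(X0@np.array([-np.sin(a0),np.cos(a0),0]))
    print('turn',tr.round(2),'shift if moved before turn',(np.array([D@X0,D@Y0,D@M[:,2]])*100).round(2),'after turn',(np.array([D@X*sg,D@Y,-D[2]])*100).round(2))
E
python3 - <<'E'
from h import *
t=np.load('top0.npz'); P=pts(t['d'],t['K'],t['T'])
q=P[195:260,330:430].reshape(-1,3); 
# plate frame
ex=np.array([.084,.9965,0]);ey=np.array([-.9965,.084,0]); o=np.array([.5370,-.155,0])
l=np.c_[(q-o)@ex,(q-o)@ey,q[:,2]]*1000
w=l[(abs(l[:,1])>7)&(l[:,2]>85)&(l[:,2]<150)&(abs(l[:,1])<40)]
print(len(w)); print(w[::max(1,len(w)//25)].round(0))
# pin points
K,T=t['K'],t['T']
for u,v in [(240,204.2),(243.3,219.5),(237.5,188.5)]: print(u,v,ray(u,v,K,T,.19).round(4))
q=P[188:222,225:255]; m=(q[...,2]>.165)&(q[...,2]<.215); print(q[m][::6].round(3))
go(.56,.16,.30,10.5)
E
```

```text
114
[[ 56. -16.  97.]
 [ 48. -15. 106.]
 [ 56. -13.  98.]
 [ 48. -13. 107.]
 [ 36. -15. 101.]
 [ 57. -12.  93.]
 [ 50. -11. 106.]
 [ 41. -12. 104.]
 [ 32. -13. 100.]
 [ 54.  -8. 109.]
 [ 38. -10. 103.]
 [ 59.  -7.  90.]
 [ 54.   8. 100.]
 [ 46.   8. 108.]
 [ 37.   8. 105.]
 [ 58.  11.  94.]
 [ 50.  11. 105.]
 [ 41.  10. 102.]
 [ 32.   9.  96.]
 [ 23.   8.  90.]
 [ 14.   7.  90.]
 [ 54.  13. 105.]
 [ 46.  13. 106.]
 [ 37.  12. 102.]
 [ 14.   9.  90.]
 [ 53.  14.  86.]
 [ 45.  14.  92.]
 [ 37.  14. 107.]
 [ 12.  12.  91.]]
240 204.2 [0.5794 0.1689 0.19  ]
243.3 219.5 [0.5481 0.1623 0.19  ]
237.5 188.5 [0.6116 0.1738 0.19  ]
[[0.612 0.197 0.201]
 [0.612 0.186 0.195]
 [0.613 0.175 0.187]
 [0.61  0.195 0.194]
 [0.612 0.185 0.18 ]
 [0.61  0.197 0.181]
 [0.609 0.175 0.187]
 [0.607 0.171 0.186]
 [0.603 0.173 0.188]
 [0.598 0.173 0.191]
 [0.597 0.169 0.187]
 [0.593 0.172 0.186]
 [0.589 0.172 0.185]
 [0.587 0.168 0.182]
 [0.584 0.163 0.187]
 [0.581 0.168 0.194]
 [0.579 0.174 0.194]
 [0.58  0.163 0.189]
 [0.578 0.169 0.187]
 [0.576 0.172 0.186]
 [0.574 0.167 0.187]
 [0.57  0.167 0.189]
 [0.566 0.17  0.186]
 [0.563 0.164 0.193]
 [0.559 0.165 0.189]
 [0.555 0.165 0.19 ]
 [0.553 0.161 0.188]
 [0.549 0.161 0.187]
 [0.546 0.164 0.184]]Traceback (most recent call last):
  File "<stdin>", line 13, in <module>
  File "h.py", line 17, in go
    print('now',s['eef_pos'].round(4),'yaw',round(cy,2),'tilt',M[:,2].round(4),'F',s['wrist_force'].round(1),'w',s['width'].round(4),'t',round(s['t'],2))
                                                                                                                 ^^^^^^^^^^^^^^^^
AttributeError: 'float' object has no attribute 'round'
```

```bash
python3 - <<'E'
s=open('h.py').read(); i=s.index('def go'); s=s[:i]+'''from scipy.spatial.transform import Rotation as R
def go(x,y,z,yaw):
    """turn and shift (tool axes, deg/cm) from the present pose to TCP x,y,z with tool-y heading yaw deg"""
    s=monitor.get_state(); M=R.from_quat(np.roll(s['tool_rot'],-1)).as_matrix(); cy=np.degrees(np.arctan2(M[1,1],M[0,1]))
    D=np.array([x,y,z])-s['eef_pos']; tr=cy-yaw; M2=M@R.from_rotvec([0,0,np.radians(tr)]).as_matrix()
    print('now',s['eef_pos'].round(4),'yaw %.2f w %.4f t %.2f'%(cy,s['width'],s['t']),'tilt',M[:,2].round(4),'F',s['wrist_force'].round(1))
    print('turn %.2f'%tr,'shift before turn',(D@M*100).round(2),'after turn',(D@M2*100).round(2))
'''
open('h.py','w').write(s)
E
python3 -c "
from h import *
go(.56,.16,.30,10.5)"
```

```text
now [0.2799 0.5583 0.2447] yaw 63.37 w 0.0854 t 0.15 tilt [-6.0e-04 -1.1e-03 -1.0e+00] F [-0.6  0.5 -0.3]
turn 52.87 shift before turn [-42.89 -23.06  -5.5 ] after turn [-44.27  20.27  -5.5 ]
```

>>> play_rows(commands=[-2,-1,-3,0,8.5,-4.2,-2.3,-1,0,8.5,-4.2,-2.3,-1,0,8.5,-4.2,-2.3,-0.5,0,8.5,-4.2,-2.3,0,0,8.5,-4.2,-2.3,0,0,8.5,-4.2,-2.3,0,0,8.5,-4.2,-2.3,0,0,8.5])

```text
t: 0.95
eef_pos: [0.4848, 0.2633, 0.3003]
tool_rot: [-0.0, 0.23, 0.973, -0.0]
wrist_force: [0.7, 0.4, 0.1]
width: 0.0849
```

>>> play_rows(commands=[-4,-2.2,0,0,8.5,-4,-2.2,0,0,8.5,-3.5,-1.5,0,7,8.5,0,0,0,8.5,8.5,0,0,0,8.5,8.5,0,0,0,8.5,8.5,0,0,0,8.5,8.5,0,0,0,8.5,8.5])

```text
t: 1.75
eef_pos: [0.5603, 0.1606, 0.2999]
tool_rot: [-0.0, 0.619, 0.785, -0.0]
wrist_force: [0.6, -0.0, -0.0]
width: 0.0851
```

```bash
python3 - <<'E'
from h import *
go(.56,.16,.30,10.5)
im,d,K,T=shot('wrist'); np.savez('w1.npz',im=im,d=d,K=K,T=T); cv2.imwrite('pics/w1.png',im)
go(.538,-.145,.30,-4.8)
E
```

```text
now [0.5603 0.1606 0.2999] yaw 13.51 w 0.0851 t 1.75 tilt [-7.e-04 -2.e-04 -1.e+00] F [ 0.6 -0.  -0. ]
turn 3.01 shift before turn [-0.05 -0.05 -0.01] after turn [-0.06 -0.04 -0.01]
now [0.5603 0.1607 0.3   ] yaw 13.09 w 0.0852 t 1.80 tilt [-7.e-04 -2.e-04 -1.e+00] F [-0.5  0.4  0.2]
turn 17.89 shift before turn [-2.927e+01 -9.090e+00  1.000e-02] after turn [-3.065e+01  3.300e-01  1.000e-02]
```

View pics/w1.png

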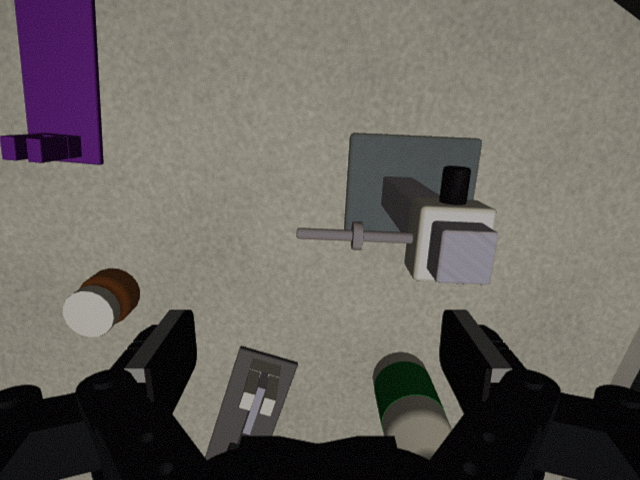

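The wrist view shows the pin tip at (297,233), the collar at (358,236) and the clamp front at (413,238).

```bash
python3 - <<'E'
from h import *
t=np.load('w1.npz'); K,T,d=t['K'],t['T'],t['d']; P=pts(d,K,T)
q=P[222:252,290:420].reshape(-1,3); q=q[(q[:,2]>.16)&(q[:,2]<.215)]
# pin only
p=P[225:246]; m=(p[...,2]>.15)&(p[...,2]<.21)
for u in list(range(294,345,8))+list(range(346,372,2))+list(range(374,416,6)):
    c=p[:,u][m[:,u]]
    if len(c): print(u,len(c),c.mean(0).round(4),'maxz',np.percentile(c[:,2],85).round(4))
for a,b,nm in((205,265,'clamp'),):
    c=P[208:222,425:490].reshape(-1,3); print('clamp top z',np.median(c[:,2]).round(4))
    c=P[240:275,450:485].reshape(-1,3); print('col top',np.median(c,0).round(4))
E
```

```text
302 11 [0.55   0.1618 0.1867] maxz 0.1873
310 11 [0.5546 0.1629 0.1866] maxz 0.1876
318 11 [0.5593 0.164  0.1865] maxz 0.1874
326 11 [0.5642 0.1645 0.1866] maxz 0.1875
334 11 [0.5688 0.1657 0.1866] maxz 0.1874
342 11 [0.5736 0.1666 0.186 ] maxz 0.1875
346 11 [0.5759 0.1673 0.1863] maxz 0.1877
348 12 [0.5771 0.1673 0.1864] maxz 0.1876
350 11 [0.5783 0.1673 0.1868] maxz 0.1879
352 21 [0.5794 0.1678 0.1875] maxz 0.1905
354 21 [0.5799 0.1692 0.1917] maxz 0.1937
356 21 [0.5811 0.1694 0.1917] maxz 0.1929
358 21 [0.5823 0.1696 0.1914] maxz 0.1928
360 21 [0.5834 0.1699 0.1914] maxz 0.1925
362 20 [0.5845 0.1705 0.1913] maxz 0.1925
364 11 [0.5866 0.1693 0.1866] maxz 0.1879
366 11 [0.5877 0.1695 0.1866] maxz 0.188
368 11 [0.5889 0.1698 0.1866] maxz 0.1874
370 12 [0.5902 0.1698 0.1864] maxz 0.1871
374 11 [0.5927 0.17   0.1863] maxz 0.1867
380 11 [0.5961 0.1709 0.1865] maxz 0.1876
386 11 [0.5996 0.1718 0.1867] maxz 0.1879
392 11 [0.6031 0.1727 0.1868] maxz 0.1876
398 11 [0.6068 0.1729 0.1867] maxz 0.1879
404 11 [0.6103 0.1737 0.1867] maxz 0.1877
410 21 [0.6144 0.1751 0.1834] maxz 0.1868
clamp top z 0.1989
col top [0.6366 0.1787 0.2201]
```

>>> play_rows(commands=[-4.6,-1.4,0,0,8,-4.6,-1.4,0,0,8,-4.6,-1.4,0,0,8,-4.6,-1.4,0,0,8,-4.6,-1.4,0,0,8,-4.6,-1.4,0,0,8,-1.7,-0.7,0,8.5,8,0,0,0,8.5,8])

```text
t: 2.6
eef_pos: [0.5418, -0.1484, 0.3001]
tool_rot: [0.0, 0.728, 0.685, -0.0]
wrist_force: [0.1, 1.0, -0.2]
width: 0.0802
```

>>> play_rows(commands=[0,0,0,0,8,0,0,0,0,8])

```text
t: 2.8
eef_pos: [0.5423, -0.1453, 0.3002]
tool_rot: [-0.0, 0.724, 0.69, -0.0]
wrist_force: [0.3, 0.5, -0.3]
width: 0.0801
```

```bash
python3 - <<'E'
from h import *
im,d,K,T=shot('wrist'); np.savez('w2.npz',im=im,d=d,K=K,T=T); cv2.imwrite('pics/w2.png',im)
go(.538,-.145,.179,-4.8)
P=pts(d,K,T); 
for lo,hi in((.185,.215),(.145,.165)):
    m=(P[...,2]>lo)&(P[...,2]<hi)&(P[...,0]>.5)&(P[...,0]<.58)&(P[...,1]>-.23)&(P[...,1]<-.08)
    w=P[m]; print(lo,len(w),w.mean(0).round(4),cv2.minAreaRect((w[:,:2]*1000).astype(np.float32)),np.median(w[:,2]))
E
```

```text
now [ 0.5424 -0.145   0.3002] yaw -2.82 w 0.0799 t 2.85 tilt [-2.e-04  1.e-04 -1.e+00] F [-1.2  1.1  0.4]
turn 1.98 shift before turn [-0.02 -0.44 12.12] after turn [-0.03 -0.44 12.12]
0.185 1203 [ 0.5409 -0.1452  0.1992] ((540.7326049804688, -147.16514587402344), (32.46372604370117, 12.004444122314453), 85.05865478515625) 0.1998122488183689
0.145 972 [ 0.5403 -0.1522  0.1552] ((539.1883544921875, -157.16940307617188), (104.41658020019531, 11.769752502441406), 83.69964599609375) 0.1550118001953657
```

View pics/w2.png

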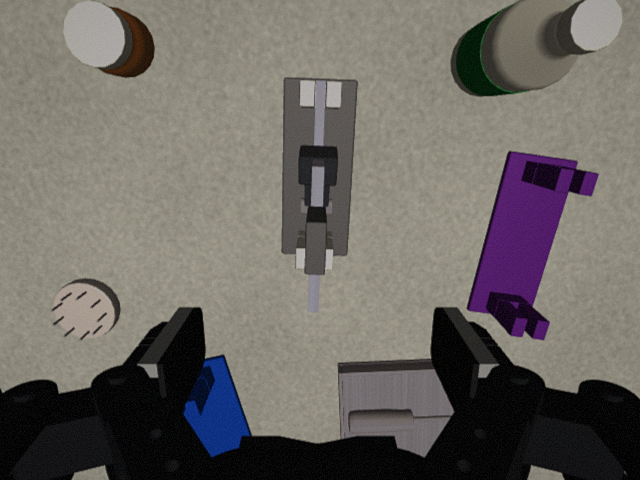

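The weight lies at (318,165), on the foot side of the tab (+1.25). The common centre of mass is then at x = +24.4 mm, so hole3 (+25) is the one. The tab is at (0.5405, -0.146). I'll descend now.

>>> play_rows(commands=[-0.1,-0.2,0,2.1,6,0,0,3,0,6,0,0,3,0,6,0,0,3,0,6,0,0,2,0,6,0,0,1.1,0,6,0,0,0,0,6,0,0,0,0,6])

```text
t: 3.65
eef_pos: [0.541, -0.1462, 0.18]
tool_rot: [0.0, 0.738, 0.675, 0.0]
wrist_force: [-0.3, -0.6, 0.8]
width: 0.0599
```

>>> play_rows(commands=[0,0,0,0,2.5,0,0,0,0,2.5,0,0,0,0,2.5,0,0,0,0,0.5,0,0,0,0,0.5,0,0,0,0,0.5,0,0,0,0,0.5,0,0,0,0,0.5], squeeze=60)

```text
t: 4.45
eef_pos: [0.5407, -0.1465, 0.1799]
tool_rot: [0.0, 0.739, 0.674, 0.0]
wrist_force: [-1.0, 0.1, 6.2]
width: 0.0118
```

```bash
python3 - <<'E'
from h import *
t=np.load('w2.npz'); P=pts(t['d'],t['K'],t['T'])
a=np.radians(84.85); ex=np.array([np.cos(a),np.sin(a)]); ey=np.array([-ex[1],ex[0]])
m0=(P[...,0]>.5)&(P[...,0]<.58)&(P[...,1]>-.24)&(P[...,1]<-.07)
for lo,hi in((.196,.204),(.152,.158)):
    m=m0&(P[...,2]>lo)&(P[...,2]<hi); xy=P[m][:,:2]-[.5407,-.1465]
    l=xy@ex*1000; k=xy@ey*1000; print(lo,np.percentile(l,[0,1,3,97,99,100]).round(1),'y',np.percentile(k,[1,50,99]).round(1), 'mid',((np.percentile(l,1)+np.percentile(l,99))/2).round(2))
    for s in np.arange(-70,50,12): 
        b=(l>s)&(l<s+12)
        if b.sum()>5: print(int(s),k[b].mean().round(2),end=' ')
E
```

```text
0.196 [-16.9 -16.  -15.3  14.9  15.3  15.6] y [-6.  -0.1  5.8] mid -0.38
-22 -0.22 -10 -0.1 2 -0.11 14 0.01 0.152 [-63.  -62.1 -60.8  39.9  41.1  41.4] y [-4.2 -0.2  3.8] mid -10.51
-70 -0.2 -58 -0.39 -46 -0.27 -34 -0.71 14 -0.05 26 -0.02 38 -0.03
```

>>> play_rows(commands=[0,0,-0.5,0,0.5,0,0,-1,0,0.5,0,0,-1.5,0,0.5,0,0,-2,0,0.5,0,0,-2,0,0.5,0,0,-1.5,0,0.5,0,0,-0.5,0,0.5,0,0,0,0,0.5], squeeze=100)

```text
t: 5.25
eef_pos: [0.5402, -0.1463, 0.2697]
tool_rot: [0.0, 0.739, 0.674, 0.0]
wrist_force: [0.9, 0.2, -6.0]
width: 0.0109
```

```bash
python3 - <<'E'
from h import *
im,d,K,T=shot('side'); np.savez('s2.npz',im=im,d=d,K=K,T=T)
w,wd,_,_=shot('wrist'); 
o=np.zeros((480,800,3),np.uint8); o[:,:480]=cv2.resize(im[200:360,300:460],(480,480),interpolation=2); o[:240,480:]=cv2.resize(w,(320,240))
cv2.imwrite('pics/l1.png',o); np.savez('w3.npz',im=w,d=wd,K=_*0,T=_)
u=np.array([.982,.189]);c=np.array([.5797,.1677])
ex=np.array([-.189,.982])
tgt=c-u*.075-ex*.015; print(tgt); go(*tgt,.2239,10.9)
E
```

```text
[0.508885 0.138795]
now [ 0.5396 -0.1462  0.2684] yaw -5.23 w 0.0106 t 5.35 tilt [-1.8e-03  5.0e-04 -1.0e+00] F [-0.8 -0.6 -6.1]
turn -16.13 shift before turn [28.1  -5.65  4.47] after turn [28.56  2.38  4.47]
```

View pics/l1.png

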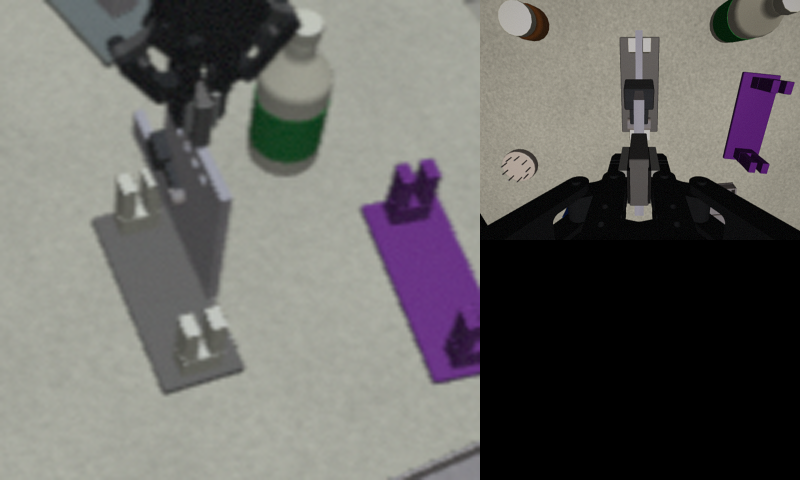

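>>> play_rows(commands=[2,-0.4,0,0,0.5,3.6,-0.75,0,0,0.5,4,-0.8,0,0,0.5,4,-0.8,0,0,0.5,4,-0.8,0,0,0.5,4,-0.8,0,0,0.5,3.5,-0.7,0,0,0.5,2,-0.4,0,0,0.5])

```text
t: 6.15
eef_pos: [0.5095, 0.1308, 0.2681]
tool_rot: [-0.001, 0.738, 0.675, -0.001]
wrist_force: [0.5, 0.0, -6.3]
width: 0.0107
```

>>> play_rows(commands=[1,-0.2,0,-3,0.5,0,0,0.5,-4,0.5,0,0,0.5,-4,0.5,0,0,0.5,-4,0.5,0,0,0.5,-1.1,0.5,0,0,0,0,0.5,0,0,0,0,0.5,0,0,0,0,0.5])

```text
t: 6.95
eef_pos: [0.5098, 0.1386, 0.2494]
tool_rot: [0.0, 0.637, 0.771, 0.0]
wrist_force: [0.2, 0.0, -6.8]
width: 0.0105
```

```bash
python3 - <<'E'
from h import *
im,d,K,T=shot('wrist'); np.savez('w4.npz',im=im,d=d,K=K,T=T); cv2.imwrite('pics/w4.png',im)
u=np.array([.982,.189]);c=np.array([.5797,.1677]); ex=np.array([-.189,.982])
go(*(c-u*.075-ex*.0145),.2239,10.9)
s=monitor.get_state(); e=s['eef_pos']; P=pts(d,K,T)
M=R.from_quat(np.roll(s['tool_rot'],-1)).as_matrix(); L=(P-e)@M*1000  # tool frame mm
m=(abs(L[...,1])<14)&(L[...,0]>-90)&(L[...,0]<125)&(L[...,2]>-40)&(L[...,2]<130)
for z0,z1 in((18,34),(105,130)):
    w=L[m&(L[...,2]>z0)&(L[...,2]<z1)]
    for x0 in range(-70,120,12):
        b=w[(w[:,0]>x0)&(w[:,0]<x0+12)&(abs(w[:,1])<5)]
        if len(b)>5: print(z0,x0,len(b),b.mean(0).round(1),b[:,0].min().round(1),b[:,0].max().round(1))
# pin in this view
w=P[(P[...,2]>.175)&(P[...,2]<.2)&(P[...,0]>.53)&(P[...,0]<.62)&(P[...,1]>.145)&(P[...,1]<.19)]
a=(w[:,:2]-c)@u; l=(w[:,:2]-c)@ex*1000
for s in np.arange(-.036,.036,.004):
    b=(a>s)&(a<s+.004)
    if b.sum()>4: print('pin %.3f'%s,b.sum(),'lat',l[b].mean().round(2),((l[b].min()+l[b].max())/2).round(2),'z',np.percentile(w[b,2],90).round(4))
E
```

```text
now [0.5099 0.1386 0.2495] yaw 10.82 w 0.0107 t 7.00 tilt [ 3.e-04  1.e-04 -1.e+00] F [ 0.5 -0.4 -6.7]
turn -0.08 shift before turn [ 0.09 -0.09  2.56] after turn [ 0.09 -0.09  2.56]
18 -70 165 [-60.4  -0.4  25.1] -63.2 -58.0
18 -58 194 [-55.1  -0.5  25. ] -58.0 -51.9
18 14 705 [19.3 -0.4 24.3] 14.5 26.0
18 26 643 [32.1 -0.6 25.2] 26.0 38.0
18 38 270 [40.1 -0.5 26.7] 38.0 41.4
105 38 61 [ 48.7  -0.5 122.4] 47.5 50.0
105 50 289 [ 55.9  -0.4 122.2] 50.0 62.0
105 62 303 [ 68.   -0.5 122.3] 62.0 73.7
105 74 307 [ 80.   -0.4 122.3] 74.2 85.7
105 86 319 [ 91.9  -0.4 122.3] 86.1 97.8
105 98 84 [ 99.5  -0.5 122.3] 98.1 101.0
pin -0.036 76 lat -0.18 -0.53 z 0.1874
pin -0.032 116 lat -0.14 -0.53 z 0.1879
pin -0.028 115 lat -0.1 -0.53 z 0.1878
pin -0.024 122 lat -0.08 -0.55 z 0.188
pin -0.020 112 lat -0.11 -0.4 z 0.1877
pin -0.016 117 lat -0.16 -0.48 z 0.1877
pin -0.012 117 lat -0.12 -0.63 z 0.1876
pin -0.008 120 lat -0.05 -0.53 z 0.1878
pin -0.004 345 lat 0.13 -0.57 z 0.1906
pin -0.000 343 lat 1.07 0.02 z 0.1929
pin 0.004 116 lat 1.44 0.2 z 0.1927
pin 0.008 119 lat 0.28 0.11 z 0.1877
pin 0.012 115 lat 0.33 -0.15 z 0.1878
pin 0.016 120 lat 0.31 0.05 z 0.1876
pin 0.020 110 lat 0.41 -0.01 z 0.1878
pin 0.024 114 lat 0.23 -0.17 z 0.1878
pin 0.028 123 lat 0.25 -0.12 z 0.1878
pin 0.032 943 lat -1.29 -2.9 z 0.1956
```

View pics/w4.png

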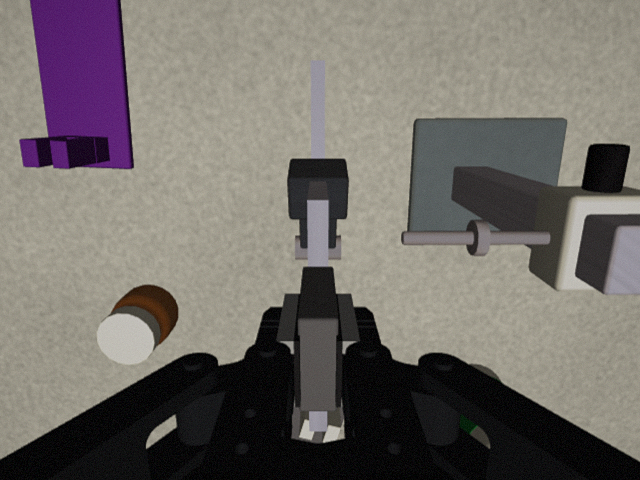

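```bash
python3 - <<'E'
from h import *
a=np.radians(11.2);u=np.array([np.cos(a),np.sin(a)]);ex=np.array([-u[1],u[0]]);c=np.array([.5797,.1677])-ex*.0006
go(*(c-u*.045-ex*.0142),.2242,11.2)
E
```

```text
now [0.5099 0.1386 0.2495] yaw 10.82 w 0.0107 t 7.00 tilt [ 3.e-04  1.e-04 -1.e+00] F [ 0.5 -0.4 -6.7]
turn -0.38 shift before turn [0.04 2.91 2.53] after turn [0.02 2.91 2.53]
```

Height first, clear of the tip, then to about 4 mm before it.

>>> play_rows(commands=[0,0,1,-0.4,0.5,0,0,1,0,0.5,0,0,0.5,0,0.5,0.05,1,0,0,0.5,0,1,0,0,0.5,0,0.8,0,0,0.5,0,0,0,0,0.5,0,0,0,0,0.5])

```text
t: 7.8
eef_pos: [0.5373, 0.1446, 0.2243]
tool_rot: [-0.0, 0.634, 0.773, -0.0]
wrist_force: [0.7, 0.3, -5.8]
width: 0.0111
```

```bash
python3 - <<'E'
from h import *
a=np.radians(11.2);u=np.array([np.cos(a),np.sin(a)]);ex=np.array([-u[1],u[0]]);c=np.array([.5797,.1677])-ex*.0006
go(*(c-u*.045-ex*.0142),.2242,11.2)
w,wd,K,T=shot('wrist')
im,d,K,T=shot('side')
o=np.zeros((480,800,3),np.uint8); o[:,:480]=cv2.resize(im[110:230,270:390],(480,480),interpolation=2); o[:240,480:]=cv2.resize(w[150:330,280:520],(320,240))
cv2.imwrite('pics/a1.png',o)
E
```

```text
now [0.5373 0.1446 0.2243] yaw 11.26 w 0.0111 t 7.80 tilt [-2.e-04 -1.e-04 -1.e+00] F [ 0.7  0.3 -5.8]
turn 0.06 shift before turn [-0.04  0.11  0.01] after turn [-0.04  0.11  0.01]
```

View pics/a1.png

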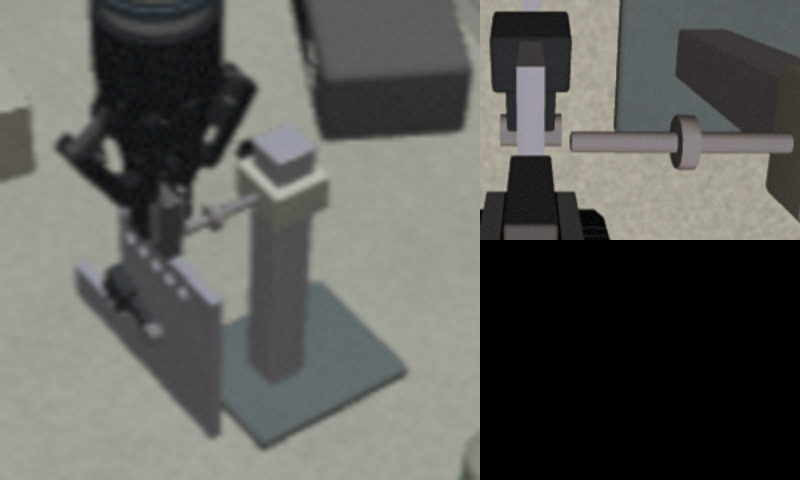

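>>> play_rows(commands=[-0.02,0.4,0,0,0.5,-0.02,0.4,0,0,0.5,0,0.1,0,0,0.5,0,0.1,0,0,0.5,0,0.1,0,0,0.5,0,0,0,0,0.5])

```text
t: 8.5
eef_pos: [0.548, 0.1463, 0.2243]
tool_rot: [-0.0, 0.634, 0.773, -0.0]
wrist_force: [-0.2, 0.4, -5.8]
width: 0.0104
```

>>> play_rows(commands=[0,0.1,0,0,0.5,0,0.1,0,0,0.5,0,0.1,0,0,0.5,0,0,0,0,0.5])

```text
t: 8.9
eef_pos: [0.5511, 0.147, 0.2244]
tool_rot: [0.0, 0.634, 0.773, 0.0]
wrist_force: [0.1, -0.2, -6.1]
width: 0.0106
```

>>> play_rows(commands=[0,0.2,0,0,0.5,0,0.2,0,0,0.5,0,0.2,0,0,0.5,0,0.2,0,0,0.5,0,0.2,0,0,0.5,0,0.2,0,0,0.5,0,0,0,0,0.5])

```text
t: 9.6
eef_pos: [0.563, 0.1493, 0.2243]
tool_rot: [0.0, 0.634, 0.773, 0.0]
wrist_force: [-0.2, 0.1, -6.1]
width: 0.0107
```

>>> play_rows(commands=[0,0.2,0,0,0.5,0,0.2,0,0,0.5,0,0.2,0,0,0.5,0,0.2,0,0,0.5,0,0.2,0,0,0.5,0,0.1,0,0,0.5,0,0,0,0,0.5])

```text
t: 10.3
eef_pos: [0.5736, 0.1514, 0.2243]
tool_rot: [0.0, 0.634, 0.773, 0.0]
wrist_force: [0.3, 0.6, -6.2]
width: 0.0105
```

```bash
python3 - <<'E'
from h import *
a=np.radians(11.2);u=np.array([np.cos(a),np.sin(a)]);ex=np.array([-u[1],u[0]]);c=np.array([.5797,.1677])-ex*.0006
go(*(c-u*.004-ex*.0142),.2242,11.2)
E
```

```text
now [0.5736 0.1514 0.2243] yaw 11.27 w 0.0105 t 10.30 tilt [ 1.e-04 -0.e+00 -1.e+00] F [ 0.3  0.6 -6.2]
turn 0.07 shift before turn [-0.01  0.51  0.01] after turn [-0.    0.51  0.01]
```

>>> play_rows(commands=[0,0,0.05,0,0.5,0,0,0.05,0,0.5,0,0,0,0,0.5])

```text
t: 10.6
eef_pos: [0.5733, 0.1514, 0.2232]
tool_rot: [-0.0, 0.634, 0.773, -0.0]
wrist_force: [-0.5, 0.4, -5.5]
width: 0.0112
```

>>> play_rows(commands=[0,0,0.03,0,0.5,0,0,0,0,0.5])

```text
t: 10.8
eef_pos: [0.5734, 0.1514, 0.223]
tool_rot: [-0.0, 0.634, 0.773, -0.0]
wrist_force: [0.1, -0.0, -6.6]
width: 0.0109
```

>>> play_rows(commands=[0,0,0.03,0,0.5,0,0,0,0,0.5])

```text
t: 11.0
eef_pos: [0.5734, 0.1514, 0.2227]
tool_rot: [-0.0, 0.634, 0.773, -0.0]
wrist_force: [0.1, -0.2, -5.2]
width: 0.0109
```

>>> play_rows(commands=[0,0,0.04,0,0.5,0,0,0,0,0.5])

```text
t: 11.2
eef_pos: [0.5735, 0.1514, 0.2224]
tool_rot: [0.0, 0.634, 0.773, 0.0]
wrist_force: [-0.6, 0.4, -5.0]
width: 0.011
```

>>> play_rows(commands=[0,0,0.04,0,0.5,0,0,0,0,0.5])

```text
t: 11.4
eef_pos: [0.5735, 0.1514, 0.2222]
tool_rot: [0.0, 0.634, 0.773, 0.0]
wrist_force: [-1.1, -1.3, -2.9]
width: 0.0109
```

>>> play_rows(commands=[0,0,0.03,0,0.5,0,0,0,0,0.5])

```text
t: 11.6
eef_pos: [0.5735, 0.1514, 0.222]
tool_rot: [0.0, 0.634, 0.773, 0.0]
wrist_force: [-1.1, -0.5, 0.1]
width: 0.0106
```

>>> play_rows(commands=[0,0.1,0,0,0.5,0,0.1,0,0,0.5,0,0.1,0,0,0.5,0,0,0,0,0.5])

```text
t: 12.0
eef_pos: [0.5765, 0.152, 0.2219]
tool_rot: [0.0, 0.634, 0.773, 0.0]
wrist_force: [-4.2, -2.9, 3.4]
width: 0.0108
```

>>> play_rows(commands=[0,0.05,0,0,0.5,0,0.05,0,0,0.5,0,0,0,0,0.5])

```text
t: 12.3
eef_pos: [0.5772, 0.1522, 0.2218]
tool_rot: [-0.0, 0.634, 0.773, -0.0]
wrist_force: [-3.8, -1.6, 5.0]
width: 0.0107
```

>>> play_rows(commands=[0,0.05,0,0,0.5,0,0,0,0,0.5])

```text
t: 12.5
eef_pos: [0.5777, 0.1522, 0.2218]
tool_rot: [-0.0, 0.634, 0.773, -0.0]
wrist_force: [-5.0, -1.5, 4.7]
width: 0.011
```

>>> play_rows(commands=[0,0,-0.04,0,0.5,0,0.05,0,0,0.5,0,0,0,0,0.5])

```text
t: 12.8
eef_pos: [0.5785, 0.1524, 0.2219]
tool_rot: [0.0, 0.634, 0.773, 0.0]
wrist_force: [-2.6, 0.0, 0.4]
width: 0.0108
```

>>> play_rows(commands=[0,0.05,0,0,0.5,0,0,0,0,0.5])

```text
t: 13.0
eef_pos: [0.5789, 0.1525, 0.2219]
tool_rot: [-0.0, 0.634, 0.773, -0.0]
wrist_force: [-3.8, -1.8, 1.7]
width: 0.0106
```

>>> play_rows(commands=[0,0.05,0,0,0.5,0,0,0,0,0.5])

```text
t: 13.2
eef_pos: [0.579, 0.1525, 0.2219]
tool_rot: [-0.0, 0.634, 0.773, -0.0]
wrist_force: [-5.1, -1.7, 2.6]
width: 0.0107
```

>>> play_rows(commands=[0,0.04,0,0,0.5,0,0,0,0,0.5])

```text
t: 13.4
eef_pos: [0.579, 0.1525, 0.2219]
tool_rot: [-0.001, 0.634, 0.773, -0.001]
wrist_force: [-6.9, -1.6, 3.1]
width: 0.0105
```

>>> play_rows(commands=[0,0.04,0,0,0.5,0,0,0,0,0.5])

```text
t: 13.6
eef_pos: [0.5791, 0.1525, 0.2218]
tool_rot: [-0.001, 0.634, 0.773, -0.001]
wrist_force: [-7.0, -2.1, 4.1]
width: 0.0107
```

>>> play_rows(commands=[0,0.05,-0.02,0,0.5,0,0.05,0,0,0.5,0,0,0,0,0.5])

```text
t: 13.9
eef_pos: [0.5792, 0.1525, 0.2218]
tool_rot: [-0.001, 0.634, 0.773, -0.002]
wrist_force: [-10.0, -2.0, 5.1]
width: 0.0107
```

>>> play_rows(commands=[0,0.04,-0.01,0,0.5,0,0,0,0,0.5])

```text
t: 14.1
eef_pos: [0.5793, 0.1525, 0.2218]
tool_rot: [-0.002, 0.634, 0.773, -0.002]
wrist_force: [-10.2, -3.0, 5.2]
width: 0.0107
```

>>> play_rows(commands=[0,0.05,-0.04,0,0.5,0,0.03,0,0,0.5,0,0,0,0,0.5])

```text
t: 14.4
eef_pos: [0.5794, 0.1526, 0.2219]
tool_rot: [-0.002, 0.634, 0.773, -0.003]
wrist_force: [-12.2, -2.9, 5.3]
width: 0.0106
```

>>> play_rows(commands=[0,0.04,0,0,0.5,0,0,0,0,0.5])

```text
t: 14.6
eef_pos: [0.5794, 0.1526, 0.2218]
tool_rot: [-0.002, 0.634, 0.773, -0.003]
wrist_force: [-13.1, -3.0, 6.5]
width: 0.0108
```

>>> play_rows(commands=[0,0.02,-0.02,0,0.5,0,0,0,0,0.5,0,0,0,0,0.5,0,0,0,0,0.5,0,0,0,0,0.5,0,0,0,0,0.5,0,0,0,0,0.5,0,0,0,0,0.5])

```text
t: 15.4
eef_pos: [0.5794, 0.1526, 0.2218]
tool_rot: [-0.003, 0.634, 0.773, -0.003]
wrist_force: [-13.7, -3.9, 6.0]
width: 0.0104
```

```bash
python3 - <<'E'
from h import *
a=np.radians(11.2);u=np.array([np.cos(a),np.sin(a)]);ex=np.array([-u[1],u[0]]);c=np.array([.5797,.1677])-ex*.0006
go(*(c-u*.004-ex*.0142),.2242,11.2)
w,d,K,T=shot('wrist'); cv2.imwrite('pics/p1.png',cv2.resize(w[120:360,200:520],None,fx=2,fy=2)) 
E
```

```text
now [0.5794 0.1526 0.2218] yaw 11.29 w 0.0104 t 15.40 tilt [-0.0081 -0.0019 -1.    ] F [-13.7  -3.9   6. ]
turn 0.09 shift before turn [-0.   -0.08 -0.24] after turn [-0.   -0.08 -0.24]
```

View pics/p1.png

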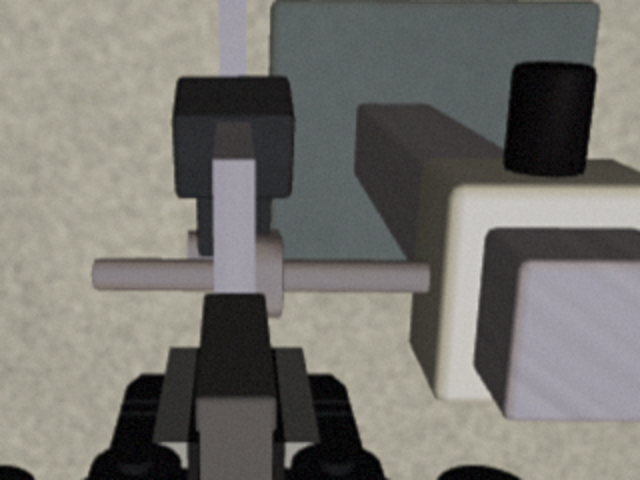

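>>> play_rows(commands=[0,-0.06,-0.02,0,0.5,0,-0.06,-0.02,0,0.5,0,-0.04,0,0,0.5,0,0,0,0,0.5])

```text
t: 15.85
eef_pos: [0.5792, 0.1526, 0.2221]
tool_rot: [-0.002, 0.634, 0.773, -0.002]
wrist_force: [-7.9, -2.0, -1.6]
width: 0.0103
```

>>> play_rows(commands=[0,-0.05,0,0,0.5,0,-0.04,0,0,0.5,0,0,0,0,0.5], squeeze=40)

```text
t: 16.15
eef_pos: [0.5791, 0.1525, 0.2222]
tool_rot: [-0.001, 0.634, 0.773, -0.001]
wrist_force: [-5.7, -1.8, -2.9]
width: 0.0109
```

>>> play_rows(commands=[0,-0.06,0.02,0,0.5,0,0,0,0,0.5], squeeze=20)

```text
t: 16.35
eef_pos: [0.579, 0.1525, 0.2223]
tool_rot: [-0.001, 0.634, 0.773, -0.001]
wrist_force: [-4.8, -0.5, -4.2]
width: 0.0106
```

>>> play_rows(commands=[0,0,0,0,1.3,0,0,0,0,1.5,0,0,0,0,1.8,0,0,0,0,2.2,0,0,0,0,2.6,0,0,0,0,2.6,0,0,0,0,2.6])

```text
t: 17.05
eef_pos: [0.5799, 0.1527, 0.2232]
tool_rot: [0.0, 0.634, 0.773, 0.0]
wrist_force: [0.4, 0.2, 0.0]
width: 0.0259
```

```bash
python3 - <<'E'
from h import *
go(.5790,.1525,.30,11.2)
w,d,K,T=shot('wrist'); np.savez('w6.npz',im=w,d=d,K=K,T=T); cv2.imwrite('pics/r1.png',cv2.resize(w,(480,360)))
E
```

```text
now [0.5799 0.1527 0.2232] yaw 11.27 w 0.0259 t 17.05 tilt [ 3.e-04  1.e-04 -1.e+00] F [0.4 0.2 0. ]
turn 0.07 shift before turn [-0.   -0.09 -7.68] after turn [-0.   -0.09 -7.68]
```

View pics/r1.png

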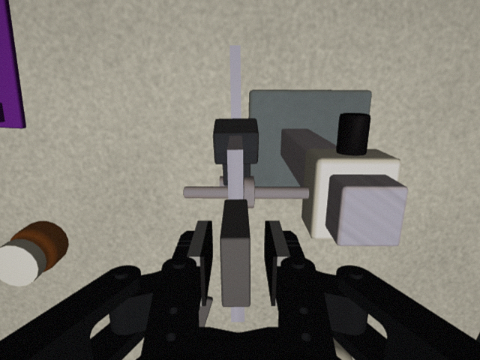

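>>> play_rows(commands=[0,0,-0.5,0,2.6,0,0,-1,0,2.6,0,0,-1.5,0,2.6,0,0,-2,0,2.6,0,0,-2.5,0,2.6,0,0,-2.5,0,2.6,0,0,-1,0,2.6,0,0,0,0,2.6])

```text
t: 17.9
eef_pos: [0.5807, 0.1529, 0.3356]
tool_rot: [0.001, 0.634, 0.773, 0.002]
wrist_force: [0.1, 0.2, -0.3]
width: 0.0258
```

>>> play_rows(commands=[0,-2,0,0,2.6,0,-2,0,0,2.6,0,0,0,0,2.6,0,0,0,0,2.6,0,0,0,0,2.6,0,0,0,0,2.6])

```text
t: 18.5
eef_pos: [0.5412, 0.145, 0.3328]
tool_rot: [-0.0, 0.634, 0.773, -0.0]
wrist_force: [-0.7, -0.3, 0.0]
width: 0.0264
```

```bash
python3 - <<'E'
from h import *
w,d,K,T=shot('wrist'); P=pts(d,K,T); im,_,_,_=shot('side'); tp,td,tK,tT=shot('top')
o=np.zeros((480,800,3),np.uint8); o[:,:480]=cv2.resize(im[110:270,290:450],(480,480),interpolation=2); o[:240,480:]=cv2.resize(w,(320,240)); o[240:,480:]=cv2.resize(tp,(320,240))
cv2.imwrite('pics/f1.png',o)
a=np.radians(11.2);u=np.array([np.cos(a),np.sin(a)]);ex=np.array([-u[1],u[0]]);c=np.array([.5797,.1677])
A=((P[...,:2]-c)@u)*1000; X=((P[...,:2]-c)@ex)*1000+25; Z=P[...,2]*1000
for lo,hi in((235,260),(190,206),(90,112)):
    m=(abs(A+4)<5)&(Z>lo)&(Z<hi)&(X>-60)&(X<120)&((X>60)|(hi>150))
    if m.sum()>20:
        p=np.polyfit(X[m],Z[m],1); print(lo,m.sum(),'X',np.percentile(X[m],[1,99]).round(1),'z %.1f'%Z[m].mean(),'slope deg %.2f'%np.degrees(np.arctan(p[0])),'A',np.percentile(A[m],[2,50,98]).round(1),'yaw slope %.2f'%np.degrees(np.polyfit(X[m],A[m],1)[0]))
Pt=pts(td,tK,tT)
for n,x,y in(('spray',.702,-.029),('jar',.367,0)):
    q=Pt[(np.hypot(Pt[...,0]-x,Pt[...,1]-y)<.06)&(Pt[...,2]>.04)]; print(n,q.mean(0).round(4))
go(.55,.15,.3,11.2)
E
```

```text
235 1044 X [-6.3 25.4] z 241.8 slope deg -1.62 A [-8.8 -4.   0.8] yaw slope 0.10
190 988 X [-43.3  51.3] z 196.8 slope deg 0.13 A [-8.7 -4.8  0.1] yaw slope -0.67
90 668 X [ 60.4 110.8] z 99.7 slope deg 0.59 A [-8.9 -5.2 -1. ] yaw slope -0.04
spray [ 0.6928 -0.0289  0.1207]
jar [0.3537 0.036  0.6041]
now [0.5409 0.1449 0.3329] yaw 11.27 w 0.0259 t 18.65 tilt [-2.e-04 -1.e-04 -1.e+00] F [-0.4 -0.2 -0.4]
turn 0.07 shift before turn [0.32 0.99 3.29] after turn [0.32 0.99 3.29]
```

View pics/f1.png

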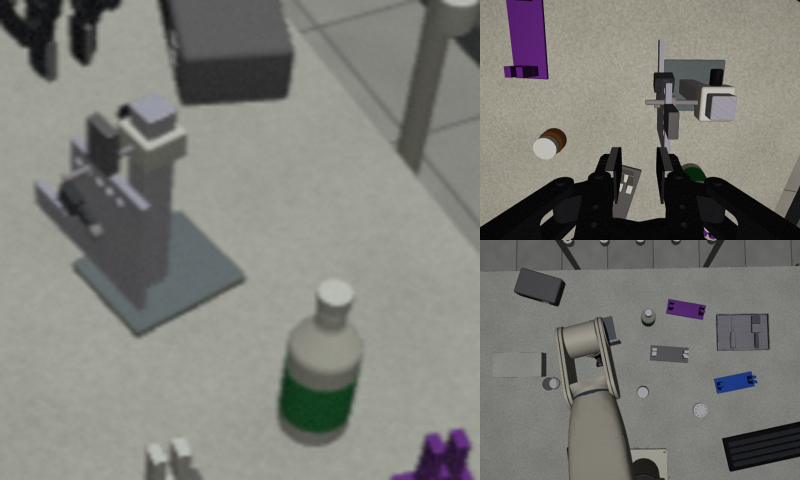

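```bash
python3 -c "
from rig import job; print(job.job_done())"
```

```text
the job is handed in; nothing more can be done
None
```

The plate is hanging on the pin by hole 3, against the collar and released. I handed the job in at about 18.7 s; no verdict is reported.

- **Hole choice:** the flip weight lay on the foot side (+1.25). That puts the common centre of mass at plate x +24.4 mm, so hole 3 (+25 mm) hangs it level.
- **Feel and press:** I felt the pin by lowering the plate gently. It carried at most about 12–13 N. I then slid the plate back to the collar and pressed, with about 14 N along the pin at the wrist, held for 0.8 s. Friction on the pin probably took 2–3 N of that, so I put the force on the collar at about 11–12 N; it was not measured directly.
- **Final look:**
  - The plate's mid-plane is about 4–5 mm before where I measured the collar's front face, which matches touching it.
  - The top edge slopes 0.1° and the foot 0.6°. The small tab top read -1.6°, which disagrees and which I take as depth noise.
  - The weight is still on its side, and the gripper is clear with no force on it.
- **Bystanders:** in the last views the spray, jar and cup look to be where they were. My numeric recheck of the jar failed because the arm covered it in the top camera. The spray's check used a different height band from the first measurement, so neither number confirms it.

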